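# Uncap a pneumatic cylinder and draw out its rod for inspection

## Task

Lift the orange dust cap off the pneumatic cylinder and set it down open side down in the blue tray; do not drop it. Then take the rod's black knob and draw the rod straight up until its red ring has just come fully out of the brass collar, without jamming the rod so that the cylinder is lifted, tipped or dragged along, and without pulling the rod right out; finish while still holding it steady there. Leave the other things on the bench alone.

Things in the scene. Friction and masses are not known exactly. Their poses are not given: they have to be found in the camera images.
- cylinder: pneumatic cylinder standing upright, loose, 1.8 kg; slides a little to follow the rod. Dark base plate 120x100x10, aluminium barrel 48 dia, grey heads 62 dia (upper one's top at z 118), brass collar 38 dia on it, up to 126. Blue air fittings reach 47 from the axis on its -y side. Bore 17.2 dia, open at the collar's top, floor at z 10. Origin: centre of the underside; z up along the bore
- collar_top (a point): centre of the mouth of the bore, at the top of the brass collar, 126 above the bench
- rod: loose steel rod, 16 dia, about 0.22 kg, standing on the bore's floor; slides freely, falls back if let go. Total length 158; at the top a round black knob 26 dia, from 122 to 158 above the foot: at the start it stands 6 to 42 above the collar's top, hidden under the cap. Origin: centre of its foot; z up along the rod
- knob (a point): centre of the rod's black knob, 140 above the rod's foot
- red_ring (a point): centre of the red ring painted on the rod, 8 wide, 76 above the foot. At the start it is 40 below the collar's top, out of sight in the bore; when it is 4 to 12 above the collar's top (rod raised 44 to 52) it is just fully out.
- cap: loose orange plastic dust cap, 60 g, a cup upside down: 54 dia at the open end, 50 at the closed top, 56 tall, walls 4, inside about 45 dia and 52 deep. Origin: centre of its open rim; z up to the closed top. At the start it stands over knob and collar on the grey head (rim at z 118, top at 174); it must rise 50 to clear the knob
- tray: shallow blue square tray 150x150x14, fixed to the bench, walls 4 and floor 4 thick; origin: centre of its underside; z up
- drill_box: bystander: long yellow box 28x130x22; origin at the centre of its underside
- screwdriver: bystander: screwdriver with orange handle, 168 long; origin at the centre of its underside
- grease_tin: bystander: green tin with a white lid, 65 dia, 42 tall; origin at the centre of its underside
- sanding_block: bystander: wooden sanding block 44x92x26; origin at the centre of its underside
Mind the look-alikes: they are no part of the job. What is meant by the cylinder is not turquoise, and is the larger of those in its own colour.

How it is judged:
By the outcome, as a careful person would: the job done as asked, in the order asked, and still so for the second after the job is handed in, while the arm keeps its last pose, push and grip.
It also fails if it takes over 54 s, if anything falls off the work surface, if the arm or the gripper's body presses on something with over 40 N, if the wrist force passes 120 N, or if a joint passes its speed limit or range.

## Robot

A 6-joint arm with a two-finger parallel gripper is mounted at the origin on a cart in front of the work surface, level with it; the furniture and walls round the work are solid. World frame = base frame: x ahead of the robot, y to its left, z up, the work surface at z = 0. Lengths are in m, angles in rad, forces in N, time in s.
With the tool pointing down it reaches from about 0.275 to 0.725 m from the base axis. Payload 15.9 kg.
Tool frame: the origin (TCP) lies at the very end of the fingers, on their centre line; the grasp point (between the pads) lies grip_point_offset behind it (grip_point_offset is the distance from the TCP to the grasp point, in m); z points along the fingers, y is the line along which they close (so a half turn about z gives the same grasp; the last joint's range is limited). The gripper opens to 85 mm and grips with 20 to 120 N. Pads are 22 mm wide; open, the fingers measure 114 mm over their backs; the gripper's body (76 mm by 85 mm) begins 54 mm behind the grasp point. The pads swing forward as they close: fully open they stand 13 mm farther back than shut.
Start: joints at [1.256, 0.213, -0.034, 1.323, 0, 1.571], TCP at [0.155, 0.475, 0.198] pointing down, gripper open.
Joint ranges: [-2.98, 2.98], [-0.74, 1.72], [-1.14, 1.35], [-2.1, 2.04], [-1.57, 1.44], [-3.14, 3.14]. Speed limits (rad/s): [1.89, 1.89, 2.39, 2.57, 3.14, 3.14].

## Interface

Orientations are given as a unit quaternion [w, x, y, z].
In Python, from rig import * gives the robot as it stands.
- The arm moves only by the shell command python3 -m pendant 'ROWS' [FORCE]. ROWS is JSON, a list of rows, each an object of numbers: "jaw": the finger opening in m, from 0 to 0.0854; "x", "y", "z": the shift along the tool's x, y, z in m; "turn": the turn about the tool's z in rad. A call has exactly 10 rows; each row is the pose to reach, as a shift and turn from the pose commanded when the call began, along the tool's axes at that moment; what a row does not reach only later rows make up. A row lasts 1/8 s, in which the tool goes at most 62.5 mm and 10.7 degrees, less where a joint would pass 70% of its speed; a pose out of reach is approached as far as the arm can. A call with a gripper value outside its range is refused whole. The fingers move at their own pace and stop on an object; FORCE is the grip in N (left out, the last holds). Time passes only in rows, so rows that repeat a pose let the fingers close, or fill a call up. It gives the time, the measured TCP pose, the force, the opening and the grip force at its end, in the units of the state.
- read_state(): the state, without advancing time (a new reading comes with each control period).
- grab_frame(name): name is "side" or "top"; returns a dict with "frame" (400x640x3 uint8, blue, green, red), "fov_y" (degrees; the focal length in pixels is half the picture's height over the tangent of half this angle, whatever the lens; pixels are square), "cx", "cy" (the principal point, pixels), "D" ([k1, k2, p1, p2, k3] as OpenCV has them; the pictures are not rectified), "position" and "attitude" of the camera in the world. Camera axes: x right, y down, z forward; pixel columns grow to the right and rows downward; lengths in m; the calibration is good to about 2 mm. A picture is of the moment at which its call begins. There is no depth.
- hand_in(): hands the job in; it is judged then, once.
Trained networks look in a picture, given as the dict that the camera call returned (one of the last four; its "shot" number tells which), for a name from the list of things; names that differ only in an ending like _2 or _b are one class to them, and where a whole thing is asked for, a point or a joint stands for the part that bears it (a point fixed in the world has none). Each returns a list of dicts, best first, with "conf" (0 to 1); they miss things now and then, are a little off and sometimes report something else, mostly with a low value. They report only what shows in the picture. A call takes as long as a camera call. They do not tell look-alikes from the thing itself.
- search_frame(picture, query): "box" ([left, top, width, height] in pixels, round what is visible of it).
The state is a dict: "t": time; "q": joint angles; "joint_vel": joint speeds; "tau": joint torques, N m; "tcp_pos": TCP position; "tcp_rot": TCP orientation; "contact_force": force on the tool from outside, world axes, zero at the start; "moment": the same for the moment, N m; "grip_width": opening from 0.0 (shut) to 1.0 (fully open); "grasp_force": force on a finger pad.
Only numpy, scipy, OpenCV 4.12 (cv2) and the standard library are available. Lean on these libraries where they do the work, as an engineer would, in place of code of your own. Each camera call takes 0.05 s, during which the arm holds its last target. There are 200 camera calls.

## Working session

There is one attempt and no reset: what is moved stays moved. The work goes in short steps, Python scripts to look and compute and a shell command to move; the robot and the scene stay as the last step left them, time stands still between calls to the robot, and variables do not carry over. Pictures are saved under pics/ and viewed, at most 10 in all, crops included, and the job is handed in when it is done.

```bash
mkdir -p pics; ls
cat > h.py <<'E'
from rig import *
import numpy as np, cv2
from scipy.spatial.transform import Rotation as R
def cam(p):
    H,W=p["frame"].shape[:2]; f=H/2/np.tan(np.radians(p["fov_y"])/2)
    K=np.array([[f,0,p["cx"]],[0,f,p["cy"]],[0,0,1.]]); a=np.array(p["attitude"],float)
    Rm=a if a.shape==(3,3) else R.from_quat(a,scalar_first=True).as_matrix()
    return K,np.array(p["D"],float),Rm,np.array(p["position"],float)
def ray(p,u,v):
    K,D,Rm,c=cam(p); n=cv2.undistortPointsIter(np.array([[[u,v]]],float),K,D,None,None,(3,50,1e-9))[0,0]
    return c,Rm@np.array([n[0],n[1],1])
def at_z(p,u,v,z):
    c,d=ray(p,u,v); return c+d*(z-c[2])/d[2]
def proj(p,X):
    K,D,Rm,c=cam(p); q=(np.atleast_2d(X)-c)@Rm
    return cv2.projectPoints(q,np.zeros(3),np.zeros(3),K,D)[0][:,0]
E
python3 - <<'E'
from h import *
s=read_state(); print({k:np.round(s[k],3) for k in s})
for n in("side","top"):
    p=grab_frame(n); cv2.imwrite(f"pics/{n}0.png",p["frame"]); print(n,p["position"],p["attitude"],p["fov_y"],p["D"])
    for q in("cylinder","cap","tray","collar_top","drill_box","screwdriver","grease_tin","sanding_block"):
        for d in search_frame(p,q)[:4]: print(q,np.round(d["box"]),round(d["conf"],2))
E
```

```text
pics
{'t': np.float64(0.0), 'q': array([ 1.256,  0.213, -0.035,  1.324, -0.   ,  1.571]), 'joint_vel': array([-0.001, -0.001,  0.002, -0.001, -0.001,  0.   ]), 'tau': array([ 1.0000e-03, -6.8616e+01,  4.8712e+01,  1.8000e-02,  0.0000e+00,
        0.0000e+00]), 'tcp_pos': array([0.155, 0.475, 0.197]), 'tcp_rot': array([-0.   ,  0.157,  0.988, -0.001]), 'contact_force': array([ 0.055, -0.239, -0.695]), 'moment': array([ 0.001, -0.012, -0.024]), 'grasp_force': np.float64(0.0), 'grip_width': np.float64(1.003)}
side [0.23466064 1.35595186 0.88697945] [ 0.05322322 -0.09226585  0.85712635 -0.50397294] 44.835830654005235 [-0.10286967  0.          0.          0.          0.        ]
cylinder [308. 219.  39.  38.] 0.76
cylinder [371. 189.  25.  34.] 0.76
cylinder [320. 249.  54.  58.] 0.7
cap [322. 198.  18.  21.] 0.55
cap [277. 188.  16.  18.] 0.39
tray [303. 188.  44.  25.] 0.97
tray [329. 167.  10.  18.] 0.54
collar_top [307. 218.  39.  38.] 0.91
collar_top [370. 192.  30.  35.] 0.9
drill_box [288. 275.  13.  34.] 0.62
screwdriver [259. 220.  17.  31.] 0.56
grease_tin [276. 188.  19.  21.] 0.71
sanding_block [328. 167.  12.  19.] 0.49
top [ 0.21953791 -0.08370416  1.2511678 ] [-0.09808215  0.76539809 -0.63081131  0.08138032] 46.58619549885175 [-0.11887295  0.          0.          0.          0.        ]
cylinder [253. 187.  43.  51.] 0.9
cylinder [180. 206.  46.  51.] 0.86
cylinder [324. 266.  30.  36.] 0.76
cap [257. 190.  21.  23.] 0.95
tray [345. 179.  62.  59.] 0.62
collar_top [251. 185.  50.  51.] 0.93
collar_top [173. 204.  50.  52.] 0.88
collar_top [322. 264.  29.  39.] 0.57
drill_box [168. 174.  49.  15.] 0.84
screwdriver [264. 136.  55.  12.] 0.72
grease_tin [364. 139.  20.  28.] 0.57
sanding_block [429. 208.  36.  21.] 0.81
```

View pics/side0.png

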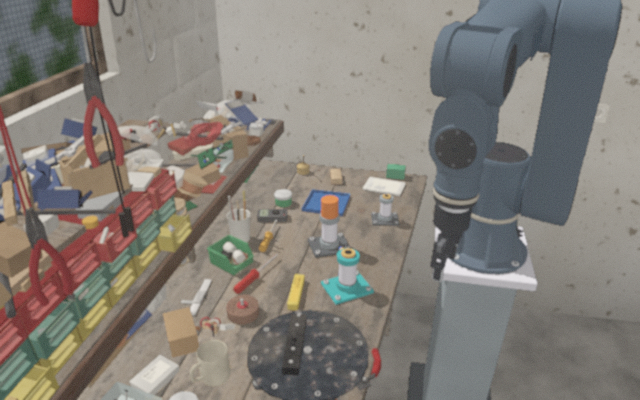

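View pics/top0.png

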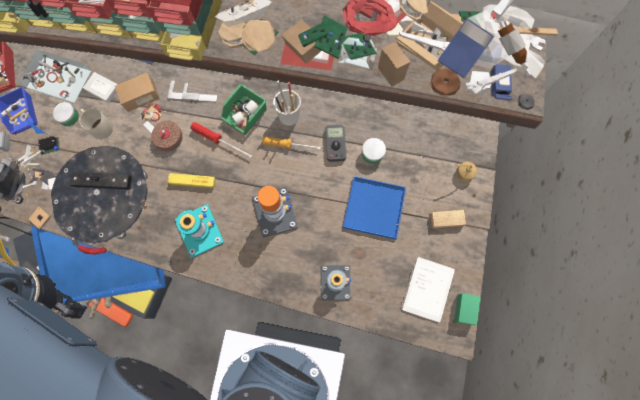

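The side view shows the orange-capped grey cylinder at about (330,240), with the turquoise look-alike at (348,275) and a small grey one at (385,210). In the top view the cap is at (268,200) and the tray at (375,208). Next I'll fit the cap and tray poses in both views.

```bash
cat >> h.py <<'E'
def mask(p,lo,hi,box):
    m=cv2.inRange(cv2.cvtColor(p["frame"],cv2.COLOR_BGR2HSV),lo,hi); x,y,w,h=[int(v) for v in box]
    o=np.zeros_like(m); o[y:y+h,x:x+w]=m[y:y+h,x:x+w]
    n,l,s,c=cv2.connectedComponentsWithStats(o); i=1+np.argmax(s[1:,4]); return (l==i).astype(np.uint8)
def ext(pts):  # extents along 8 directions
    a=np.arange(16)*np.pi/8; return (np.asarray(pts,float)@np.array([np.cos(a),np.sin(a)])).max(0)
def mpts(m):
    c=np.vstack(cv2.findContours(m,cv2.RETR_EXTERNAL,cv2.CHAIN_APPROX_NONE)[0])[:,0].astype(float); return c
def circ(x,y,z,r):
    t=np.linspace(0,2*np.pi,48); return np.c_[x+r*np.cos(t),y+r*np.sin(t),z+0*t]
E
python3 - <<'E'
from h import *
import rig
from scipy.optimize import least_squares as ls
print("gpo",grip_point_offset if 'grip_point_offset' in globals() else [k for k in dir(rig) if k[0]!='_'])
P={n:grab_frame(n) for n in("side","top")}
mk={"side":mask(P["side"],(3,150,90),(18,255,255),(312,188,36,40)),"top":mask(P["top"],(3,150,90),(18,255,255),(250,178,40,40))}
E={n:ext(mpts(mk[n])) for n in mk}
def cap(v): return np.vstack([circ(v[0],v[1],v[2],.027),circ(v[0],v[1],v[2]+.056,.025)])
for names in(["top"],["side"],["side","top"]):
    def f(v,n3=names):
        return np.concatenate([ext(proj(P[n],cap(v)))-E[n] for n in n3])
    fz=lambda v:f([v[0],v[1],.118])
    x0=at_z(P["top"],268,200,.17)[:2]
    r=ls(fz,x0,loss="soft_l1"); print(names,"cap fixed z",r.x.round(4),np.abs(r.fun).mean().round(2))
r=ls(f,[*x0,.118],loss="soft_l1"); print("cap free z",r.x.round(4),r.fun.round(1))
bl=[(100,150,50),(125,255,255)]
mt={"side":mask(P["side"],*bl,(295,180,62,40)),"top":mask(P["top"],*bl,(335,170,80,75))}
Et={n:ext(mpts(mt[n])) for n in mt}
def tray(v):
    c,s=np.cos(v[2]),np.sin(v[2]); q=np.array([[a*.075,b*.075] for a in(1,-1) for b in(1,-1)])@np.array([[c,s],[-s,c]])+v[:2]
    return np.vstack([np.c_[q,[z]*4] for z in(0,.014)])
for names in(["top"],["side","top"]):
    g=lambda v:np.concatenate([ext(proj(P[n],tray(v)))-Et[n] for n in names])
    c0=at_z(P["top"],375,208,.01)[:2]
    r=min((ls(g,[*c0,a],loss="soft_l1") for a in(-.5,-.2,.1,.4,.7)),key=lambda r:r.cost); print("tray",names,r.x.round(4),r.fun.round(1))
for b in [(253,187),(332,283),(195,230)]: print(at_z(P["top"],*b,.12).round(3))
c=P["top"]["frame"][160:260,230:410]; a=P["side"]["frame"][180:270,290:410]
im=np.zeros((600,800,3),np.uint8); im[:400,:720]=cv2.resize(c,None,fx=4,fy=4)
im[400:580,:240]=cv2.resize(a,None,fx=2,fy=2); cv2.imwrite("pics/c1.png",im)
E
```

```text
gpo 0.0187
['top'] cap fixed z [0.4876 0.0989] 0.66
['side'] cap fixed z [0.4857 0.0948] 2.14
['side', 'top'] cap fixed z [0.4873 0.0987] 1.41
cap free z [0.4876 0.0989 0.1167] [1.  2.2 1.9 1.7 2.1 2.9 2.9 3.1 2.5 3.  3.  2.4 2.3 1.5 1.3 0.8 1.7 1.1
 1.2 0.5 0.4 0.6 0.7 0.5 0.7 0.4 0.3 0.6 0.8 0.4 0.  0.3]Traceback (most recent call last):
  File "<stdin>", line 17, in <module>
  File "h.py", line 20, in mask
    n,l,s,c=cv2.connectedComponentsWithStats(o); i=1+np.argmax(s[1:,4]); return (l==i).astype(np.uint8)
                                                     ~~~~~~~~~^^^^^^^^^
    return _wrapfunc(a, 'argmax', axis=axis, out=out, **kwds)
    return bound(*args, **kwds)
ValueError: attempt to get argmax of an empty sequence
```

Run:
```python
from h import *
from scipy.optimize import least_squares as ls
P={n:grab_frame(n) for n in("side","top")}
for n,(u,v) in {"side":(328,203),"top":(375,208)}.items(): print(n,cv2.cvtColor(P[n]["frame"],cv2.COLOR_BGR2HSV)[v,u])
bl=[(95,110,30),(130,255,255)]
mt={"side":mask(P["side"],*bl,(295,180,62,40)),"top":mask(P["top"],*bl,(335,170,80,75))}
Et={n:ext(mpts(mt[n])) for n in mt}
def tray(v):
    c,s=np.cos(v[2]),np.sin(v[2]); q=np.array([[a*.075,b*.075] for a in(1,-1) for b in(1,-1)])@np.array([[c,s],[-s,c]])+v[:2]
    return np.vstack([np.c_[q,[z]*4] for z in(0,.014)])
for names in(["top"],["side","top"]):
    g=lambda v:np.concatenate([ext(proj(P[n],tray(v)))-Et[n] for n in names])
    c0=at_z(P["top"],375,208,.01)[:2]
    r=min((ls(g,[*c0,a],loss="soft_l1") for a in(-.5,-.2,.1,.4,.7)),key=lambda r:r.cost); print("tray",names,r.x.round(4),r.fun.round(1))
for b in [(336,283),(195,230)]: print(at_z(P["top"],*b,.1).round(3))
for b in [(268,226),(298,232),(286,190),(253,208)]: print(at_z(P["top"],*b,.01).round(3))
c=P["top"]["frame"][160:260,230:410]; a=P["side"]["frame"][180:270,290:410]
im=np.zeros((600,800,3),np.uint8); im[:400,:720]=cv2.resize(c,None,fx=4,fy=4)
im[400:580,:240]=cv2.resize(a,None,fx=2,fy=2); cv2.imwrite("pics/c1.png",im)
s=read_state();print(R.from_quat(s["tcp_rot"],scalar_first=True).as_matrix().round(3))
```

```text
side [ 13 149 203]
top [108 162 192]
tray ['top'] [ 0.5522 -0.1702 -0.0265] [1.  1.  1.4 1.4 1.2 0.9 1.  1.  0.8 1.2 1.7 1.9 1.8 0.9 1.1 1.2]
tray ['side', 'top'] [ 0.5523 -0.1706  0.0042] [24.9 23.7 20.1 13.3  4.4  3.3  3.5  3.   2.2  2.2  3.7  3.5  2.7 10.1
 18.2 23.3  0.5  1.8  1.7  1.2  0.5  1.5  1.1  0.6  0.   1.8  1.8  1.6
  1.2  1.6  1.4  1. ]
[ 0.319 -0.103  0.1  ]
[0.38  0.273 0.1  ]
[0.443 0.106 0.01 ]
[0.442 0.022 0.01 ]
[0.552 0.079 0.01 ]
[0.484 0.158 0.01 ]
[[-0.951  0.31   0.   ]
 [ 0.31   0.951 -0.   ]
 [-0.    -0.    -1.   ]]
```

View pics/c1.png

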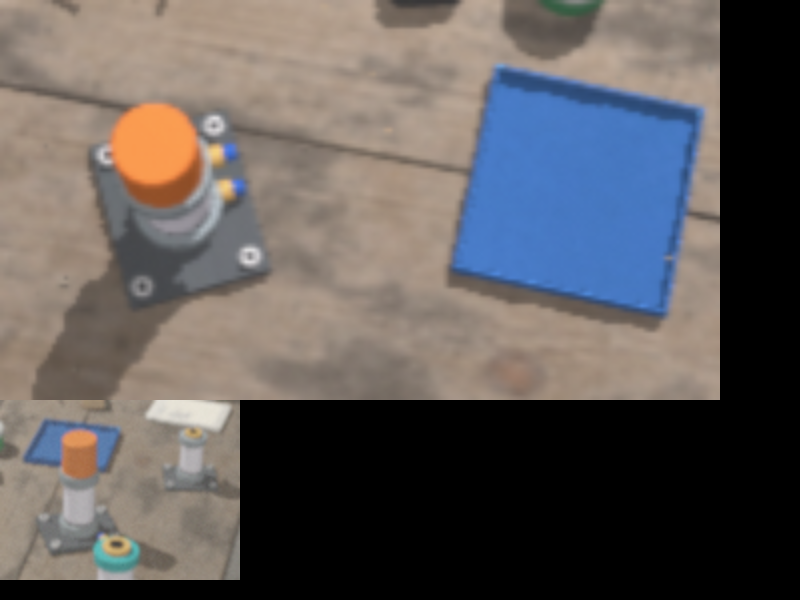

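The cap is at (0.487, 0.0985), which fits a rim height of 0.118. The tray is at (0.552, -0.170) with yaw about 0, and the crops match both. I'll go above the cap.

```bash
python3 -m pendant '[{"jaw":0.085,"x":0,"y":0,"z":-0.05},{"jaw":0.085,"x":-0.05,"y":-0.03,"z":-0.06},{"jaw":0.085,"x":-0.1,"y":-0.06,"z":-0.06},{"jaw":0.085,"x":-0.15,"y":-0.088,"z":-0.06},{"jaw":0.085,"x":-0.2,"y":-0.118,"z":-0.06},{"jaw":0.085,"x":-0.25,"y":-0.148,"z":-0.06},{"jaw":0.085,"x":-0.3,"y":-0.177,"z":-0.06},{"jaw":0.085,"x":-0.35,"y":-0.207,"z":-0.06},{"jaw":0.085,"x":-0.4,"y":-0.236,"z":-0.06},{"jaw":0.085,"x":-0.432,"y":-0.255,"z":-0.06}]' 25
```

```text
invalid input
```

```bash
python3 -m pendant '[{"jaw":0.085,"x":0,"y":0,"z":-0.05,"turn":0},{"jaw":0.085,"x":-0.05,"y":-0.03,"z":-0.06,"turn":0},{"jaw":0.085,"x":-0.1,"y":-0.06,"z":-0.06,"turn":0},{"jaw":0.085,"x":-0.15,"y":-0.088,"z":-0.06,"turn":0},{"jaw":0.085,"x":-0.2,"y":-0.118,"z":-0.06,"turn":0},{"jaw":0.085,"x":-0.25,"y":-0.148,"z":-0.06,"turn":0},{"jaw":0.085,"x":-0.3,"y":-0.177,"z":-0.06,"turn":0},{"jaw":0.085,"x":-0.35,"y":-0.207,"z":-0.06,"turn":0},{"jaw":0.085,"x":-0.4,"y":-0.236,"z":-0.06,"turn":0},{"jaw":0.085,"x":-0.432,"y":-0.255,"z":-0.06,"turn":0}]' 25
```

```text
t: 2.35
tcp_pos: [0.4879, 0.097, 0.2577]
tcp_rot: [0.0, 0.158, 0.988, -0.0]
contact_force: [-0.0, 0.6, -0.2]
grip_width: 0.999
grasp_force: 0.0
```

```bash
python3 -m pendant '[{"jaw":0.085,"x":0,"y":0,"z":0.03,"turn":0},{"jaw":0.085,"x":0,"y":0,"z":0.06,"turn":0},{"jaw":0.085,"x":0,"y":0,"z":0.085,"turn":0},{"jaw":0.085,"x":0,"y":0,"z":0.105,"turn":0},{"jaw":0.085,"x":0,"y":0,"z":0.12,"turn":0},{"jaw":0.085,"x":0,"y":0,"z":0.125,"turn":0},{"jaw":0.085,"x":0,"y":0,"z":0.125,"turn":0},{"jaw":0.06,"x":0,"y":0,"z":0.125,"turn":0},{"jaw":0.06,"x":0,"y":0,"z":0.125,"turn":0},{"jaw":0.06,"x":0,"y":0,"z":0.125,"turn":0}]' 25
python3 - <<'E'
from h import *
a=grab_frame("side")["frame"][170:270,280:400]; b=grab_frame("top")["frame"][160:260,220:340]
cv2.imwrite("pics/c2.png",np.hstack([cv2.resize(a,None,fx=3.3,fy=3.3),cv2.resize(b,None,fx=3.3,fy=3.3)]))
E
```

```text
t: 3.6
tcp_pos: [0.4868, 0.0992, 0.1331]
tcp_rot: [0.0, 0.157, 0.988, 0.0]
contact_force: [-0.2, 0.2, -0.9]
grip_width: 0.702
grasp_force: 0.0
```

View pics/c2.png

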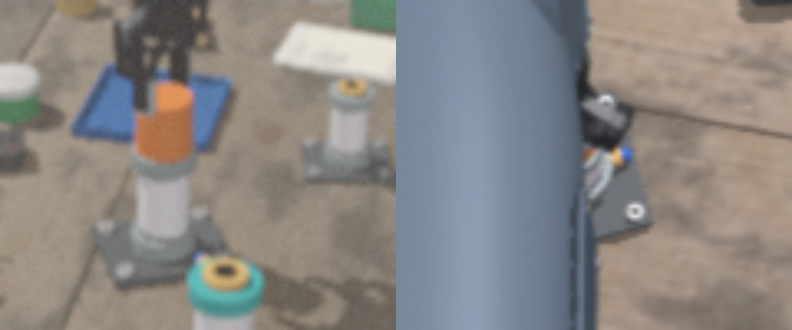

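The fingers straddle the cap in the side view: near pad at about (147,95) in the crop, cap centre about (163,120). I'll close, then lift.

```bash
python3 -m pendant '[{"jaw":0.045,"x":0,"y":0,"z":0,"turn":0},{"jaw":0.045,"x":0,"y":0,"z":0,"turn":0},{"jaw":0.045,"x":0,"y":0,"z":0,"turn":0},{"jaw":0.045,"x":0,"y":0,"z":0,"turn":0},{"jaw":0.045,"x":0,"y":0,"z":-0.005,"turn":0},{"jaw":0.045,"x":0,"y":0,"z":-0.015,"turn":0},{"jaw":0.045,"x":0,"y":0,"z":-0.03,"turn":0},{"jaw":0.045,"x":0,"y":0,"z":-0.05,"turn":0},{"jaw":0.045,"x":0,"y":0,"z":-0.07,"turn":0},{"jaw":0.045,"x":0,"y":0,"z":-0.08,"turn":0}]' 25
python3 - <<'E'
from h import *
a=grab_frame("side")["frame"][150:270,280:400]
cv2.imwrite("pics/c3.png",cv2.resize(a,None,fx=3.3,fy=3.3))
E
```

```text
t: 4.95
tcp_pos: [0.4872, 0.0993, 0.2145]
tcp_rot: [0.001, 0.157, 0.988, 0.0]
contact_force: [0.5, 0.5, -1.1]
grip_width: 0.565
grasp_force: 33.8
```

View pics/c3.png

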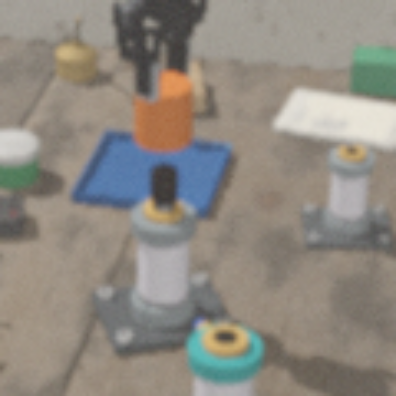

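The cap is off, held level at crop (163,115). The black knob now shows at crop (163,185), and the cylinder hasn't moved. I'll carry the cap over the tray.

```bash
python3 -m pendant '[{"jaw":0.045,"x":-0.008,"y":-0.012,"z":0,"turn":0},{"jaw":0.045,"x":-0.025,"y":-0.04,"z":0,"turn":0},{"jaw":0.045,"x":-0.045,"y":-0.073,"z":0,"turn":0},{"jaw":0.045,"x":-0.066,"y":-0.106,"z":0,"turn":0},{"jaw":0.045,"x":-0.086,"y":-0.139,"z":0,"turn":0},{"jaw":0.045,"x":-0.106,"y":-0.172,"z":0,"turn":0},{"jaw":0.045,"x":-0.125,"y":-0.203,"z":0.01,"turn":0},{"jaw":0.045,"x":-0.138,"y":-0.224,"z":0.03,"turn":0},{"jaw":0.045,"x":-0.145,"y":-0.235,"z":0.055,"turn":0},{"jaw":0.045,"x":-0.145,"y":-0.235,"z":0.08,"turn":0}]'
python3 -m pendant '[{"jaw":0.045,"x":0,"y":0,"z":0.025,"turn":0},{"jaw":0.045,"x":0,"y":0,"z":0.05,"turn":0},{"jaw":0.045,"x":0,"y":0,"z":0.07,"turn":0},{"jaw":0.045,"x":0,"y":0,"z":0.085,"turn":0},{"jaw":0.045,"x":0,"y":0,"z":0.095,"turn":0},{"jaw":0.045,"x":0,"y":0,"z":0.1,"turn":0},{"jaw":0.045,"x":0,"y":0,"z":0.104,"turn":0},{"jaw":0.045,"x":0,"y":0,"z":0.107,"turn":0},{"jaw":0.045,"x":0,"y":0,"z":0.107,"turn":0},{"jaw":0.045,"x":0,"y":0,"z":0.107,"turn":0}]'
```

```text
t: 6.25
tcp_pos: [0.5511, -0.1709, 0.131]
tcp_rot: [-0.001, 0.158, 0.988, -0.0]
contact_force: [0.5, 0.5, -1.0]
grip_width: 0.562
grasp_force: 33.8
t: 7.5
tcp_pos: [0.5519, -0.1692, 0.0261]
tcp_rot: [0.0, 0.157, 0.988, -0.0]
contact_force: [0.1, -0.5, -1.1]
grip_width: 0.561
grasp_force: 33.8
```

```bash
python3 -m pendant '[{"jaw":0.045,"x":0,"y":0,"z":0.002,"turn":0},{"jaw":0.045,"x":0,"y":0,"z":0.004,"turn":0},{"jaw":0.045,"x":0,"y":0,"z":0.005,"turn":0},{"jaw":0.045,"x":0,"y":0,"z":0.006,"turn":0},{"jaw":0.045,"x":0,"y":0,"z":0.0065,"turn":0},{"jaw":0.045,"x":0,"y":0,"z":0.007,"turn":0},{"jaw":0.045,"x":0,"y":0,"z":0.007,"turn":0},{"jaw":0.045,"x":0,"y":0,"z":0.007,"turn":0},{"jaw":0.045,"x":0,"y":0,"z":0.007,"turn":0},{"jaw":0.045,"x":0,"y":0,"z":0.007,"turn":0}]'
```

```text
t: 8.75
tcp_pos: [0.5519, -0.1692, 0.0197]
tcp_rot: [0.0, 0.157, 0.988, -0.0]
contact_force: [-5.6, 2.1, 14.5]
grip_width: 0.561
grasp_force: 38.1
```

It touched down at the expected height (TCP 0.0197). I'll release and rise.

```bash
python3 -m pendant '[{"jaw":0.05,"x":0,"y":0,"z":-0.0005,"turn":0},{"jaw":0.075,"x":0,"y":0,"z":-0.0005,"turn":0},{"jaw":0.075,"x":0,"y":0,"z":-0.0005,"turn":0},{"jaw":0.075,"x":0,"y":0,"z":-0.0005,"turn":0},{"jaw":0.075,"x":0,"y":0,"z":-0.015,"turn":0},{"jaw":0.075,"x":0,"y":0,"z":-0.045,"turn":0},{"jaw":0.075,"x":0,"y":0,"z":-0.09,"turn":0},{"jaw":0.075,"x":0,"y":0,"z":-0.14,"turn":0},{"jaw":0.075,"x":0,"y":0,"z":-0.19,"turn":0},{"jaw":0.075,"x":0,"y":0,"z":-0.22,"turn":0}]'
python3 - <<'E'
from h import *
p=grab_frame("top"); s=grab_frame("side")
for q in("knob","rod","collar_top","cap"):
    for P,n in((p,"top"),(s,"side")):
        for d in search_frame(P,q)[:3]: print(n,q,np.round(d["box"],1),round(d["conf"],2))
a=cv2.resize(p["frame"][150:290,230:430],None,fx=4,fy=4)[:560,:800]; cv2.imwrite("pics/c4.png",a)
a=cv2.resize(s["frame"][150:270,280:400],None,fx=4,fy=4); cv2.imwrite("pics/c5.png",a)
E
```

```text
t: 10.0
tcp_pos: [0.5521, -0.1693, 0.2426]
tcp_rot: [0.002, 0.157, 0.988, -0.0]
contact_force: [0.6, -0.4, -0.9]
grip_width: 0.88
grasp_force: 0.0
top knob [266.  193.9  10.7   7.9] 0.43
top rod [263.6 191.   10.4  13.8] 0.47
top collar_top [255.1 186.6  39.4  48.9] 0.83
top collar_top [173.4 207.3  50.   37.4] 0.56
side collar_top [306.7 211.7  43.1  47.8] 0.98
side collar_top [322.3 246.1  51.   57.2] 0.95
side collar_top [371.3 192.1  26.9  33.5] 0.81
side cap [318.2 187.9  16.3  17.4] 0.49
```

View pics/c4.png

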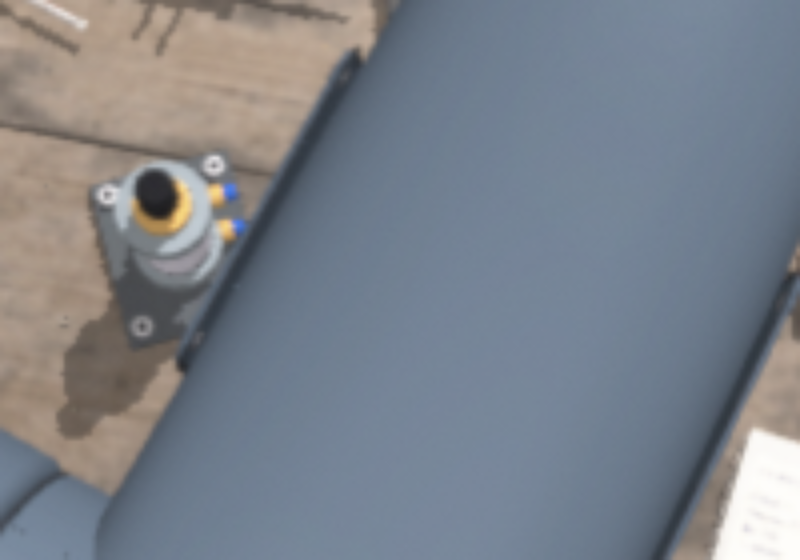

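View pics/c5.png

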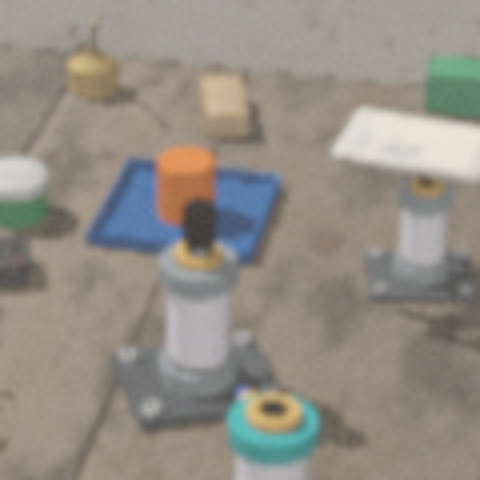

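The cap stands open side down in the tray at crop (185,185). In the top view the knob is at crop (155,193) and the cylinder hasn't moved. I'll fit the knob.

Run:
```python
from h import *
from scipy.optimize import least_squares as ls
P={n:grab_frame(n) for n in("side","top")}
bx={"side":(322,194,18,20),"top":(260,188,20,20)}
E={n:ext(mpts(mask(P[n],(0,0,0),(180,255,75),bx[n]))) for n in P}
kn=lambda v:np.vstack([circ(v[0],v[1],.132,.013),circ(v[0],v[1],.168,.013)])
# symmetric size error absorbed by b per view
for ns in(["top"],["side"],["side","top"]):
    f=lambda v:np.concatenate([ext(proj(P[n],kn(v)))-E[n]-v[2+i] for i,n in enumerate(ns)])
    r=ls(f,[.487,.0985]+[0]*len(ns),loss="soft_l1"); print(ns,r.x.round(4),np.abs(r.fun).mean().round(2))
m=mask(P["top"],(12,110,90),(28,255,255),(255,185,28,30)); Ec=ext(mpts(m))
cc=circ(0,0,.126,.019)
idx=slice(0,9) # lower/right sides, not covered by the knob
r=ls(lambda v:(ext(proj(P["top"],cc+[v[0],v[1],0]))-Ec)[idx]-v[2],[.487,.0985,.5],loss="soft_l1"); print("collar",r.x.round(4),r.fun.round(1))
s=read_state(); Rm=R.from_quat(s["tcp_rot"],scalar_first=True).as_matrix()
print(s["tcp_pos"])
```

```text
['top'] [0.4856 0.0985 1.4279] 0.19
['side'] [0.4829 0.1033 2.2023] 0.16
['side', 'top'] [0.4849 0.099  2.1842 1.4366] 0.42
collar [0.484  0.0971 1.3707] [ 0.3 -0.3  0.  -0.2  0.5 -0.1  0.2 -0.3  0.1]
[ 0.55152094 -0.16907587  0.23844567]
```

```bash
python3 -m pendant '[{"jaw":0.06,"x":0.013,"y":0.02,"z":0,"turn":0},{"jaw":0.06,"x":0.033,"y":0.053,"z":0,"turn":0},{"jaw":0.06,"x":0.053,"y":0.085,"z":0,"turn":0},{"jaw":0.06,"x":0.073,"y":0.117,"z":0,"turn":0},{"jaw":0.06,"x":0.093,"y":0.149,"z":0,"turn":0},{"jaw":0.06,"x":0.113,"y":0.181,"z":0,"turn":0},{"jaw":0.06,"x":0.13,"y":0.208,"z":0,"turn":0},{"jaw":0.06,"x":0.142,"y":0.227,"z":0,"turn":0},{"jaw":0.06,"x":0.1463,"y":0.234,"z":0,"turn":0},{"jaw":0.06,"x":0.1463,"y":0.234,"z":0,"turn":0}]' 20
python3 -m pendant '[{"jaw":0.06,"x":0,"y":0,"z":0.02,"turn":0},{"jaw":0.06,"x":0,"y":0,"z":0.04,"turn":0},{"jaw":0.06,"x":0,"y":0,"z":0.06,"turn":0},{"jaw":0.06,"x":0,"y":0,"z":0.08,"turn":0},{"jaw":0.06,"x":0,"y":0,"z":0.095,"turn":0},{"jaw":0.06,"x":0,"y":0,"z":0.105,"turn":0},{"jaw":0.04,"x":0,"y":0,"z":0.107,"turn":0},{"jaw":0.033,"x":0,"y":0,"z":0.107,"turn":0},{"jaw":0.033,"x":0,"y":0,"z":0.107,"turn":0},{"jaw":0.033,"x":0,"y":0,"z":0.107,"turn":0}]'
python3 - <<'E'
from h import *
a=grab_frame("side")["frame"][170:270,270:400]
cv2.imwrite("pics/c6.png",cv2.resize(a,None,fx=5,fy=5))
E
```

```text
t: 11.85
tcp_pos: [0.4851, 0.0986, 0.2387]
tcp_rot: [-0.0, 0.156, 0.988, -0.0]
contact_force: [-0.2, 0.1, 0.3]
grip_width: 0.702
grasp_force: 0.0
t: 13.1
tcp_pos: [0.4853, 0.0987, 0.1322]
tcp_rot: [0.0, 0.157, 0.988, 0.0]
contact_force: [-0.0, -0.1, 0.3]
grip_width: 0.387
grasp_force: 0.0
```

View pics/c6.png

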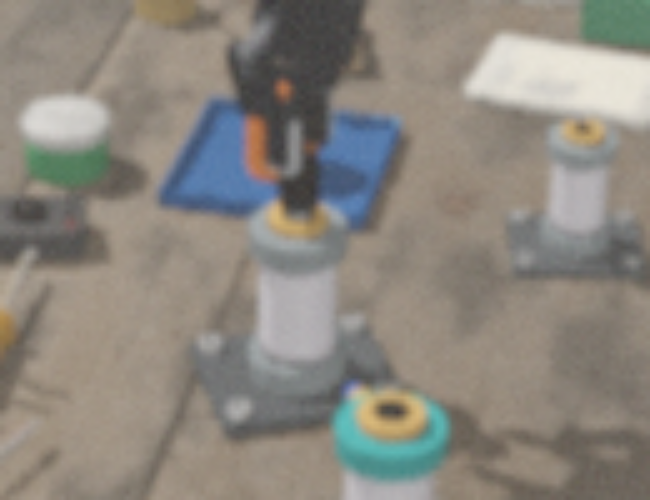

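The fingers surround the knob at about (295,170), upright. I'll close in small steps and watch the side force.

```bash
python3 -m pendant '[{"jaw":0.032,"x":0,"y":0,"z":0,"turn":0},{"jaw":0.031,"x":0,"y":0,"z":0,"turn":0},{"jaw":0.0305,"x":0,"y":0,"z":0,"turn":0},{"jaw":0.03,"x":0,"y":0,"z":0,"turn":0},{"jaw":0.0295,"x":0,"y":0,"z":0,"turn":0},{"jaw":0.029,"x":0,"y":0,"z":0,"turn":0},{"jaw":0.0285,"x":0,"y":0,"z":0,"turn":0},{"jaw":0.028,"x":0,"y":0,"z":0,"turn":0},{"jaw":0.028,"x":0,"y":0,"z":0,"turn":0},{"jaw":0.028,"x":0,"y":0,"z":0,"turn":0}]' 20
python3 -m pendant '[{"jaw":0.0275,"x":0,"y":0,"z":0,"turn":0},{"jaw":0.027,"x":0,"y":0,"z":0,"turn":0},{"jaw":0.0265,"x":0,"y":0,"z":0,"turn":0},{"jaw":0.026,"x":0,"y":0,"z":0,"turn":0},{"jaw":0.0255,"x":0,"y":0,"z":0,"turn":0},{"jaw":0.025,"x":0,"y":0,"z":0,"turn":0},{"jaw":0.022,"x":0,"y":0,"z":0,"turn":0},{"jaw":0.02,"x":0,"y":0,"z":0,"turn":0},{"jaw":0.02,"x":0,"y":0,"z":0,"turn":0},{"jaw":0.02,"x":0,"y":0,"z":0,"turn":0}]' 20
python3 -c "
from h import *
s=read_state();print(s['contact_force'],s['moment'],s['tcp_pos'])"
```

```text
t: 14.4
tcp_pos: [0.4851, 0.0986, 0.1318]
tcp_rot: [0.0, 0.157, 0.988, -0.0]
contact_force: [0.5, 0.3, 0.1]
grip_width: 0.327
grasp_force: 0.0
t: 15.65
tcp_pos: [0.4851, 0.0987, 0.1319]
tcp_rot: [0.0, 0.157, 0.988, 0.0]
contact_force: [0.1, -0.4, 2.8]
grip_width: 0.277
grasp_force: 19.6
[ 0.13907282 -0.35909216  2.79285923] [-0.03297091 -0.00153518  0.02954315] [0.48513684 0.09866315 0.13187329]
```

Centred, with side force under 0.5 N. I'll draw the first 12 mm slowly and check forces.

```bash
python3 -m pendant '[{"jaw":0.02,"x":0,"y":0,"z":0,"turn":0},{"jaw":0.02,"x":0,"y":0,"z":-0.001,"turn":0},{"jaw":0.02,"x":0,"y":0,"z":-0.002,"turn":0},{"jaw":0.02,"x":0,"y":0,"z":-0.003,"turn":0},{"jaw":0.02,"x":0,"y":0,"z":-0.005,"turn":0},{"jaw":0.02,"x":0,"y":0,"z":-0.007,"turn":0},{"jaw":0.02,"x":0,"y":0,"z":-0.009,"turn":0},{"jaw":0.02,"x":0,"y":0,"z":-0.011,"turn":0},{"jaw":0.02,"x":0,"y":0,"z":-0.012,"turn":0},{"jaw":0.02,"x":0,"y":0,"z":-0.012,"turn":0}]' 40
python3 -c "
from h import *
s=read_state();print(s['contact_force'],s['moment'],s['tcp_pos'])"
```

```text
t: 16.9
tcp_pos: [0.4851, 0.0986, 0.1439]
tcp_rot: [0.0, 0.157, 0.988, 0.0]
contact_force: [-0.2, -0.0, -2.1]
grip_width: 0.254
grasp_force: 39.2
[-0.17173888 -0.01571291 -2.09738903] [ 0.00120442 -0.00361812 -0.00804633] [0.48511856 0.09864067 0.14386482]
```

The force equals the rod's own weight (2.1 N), so nothing is jamming. I'll raise it the other 36 mm.

```bash
python3 -m pendant '[{"jaw":0.02,"x":0,"y":0,"z":-0.002,"turn":0},{"jaw":0.02,"x":0,"y":0,"z":-0.005,"turn":0},{"jaw":0.02,"x":0,"y":0,"z":-0.008,"turn":0},{"jaw":0.02,"x":0,"y":0,"z":-0.011,"turn":0},{"jaw":0.02,"x":0,"y":0,"z":-0.014,"turn":0},{"jaw":0.02,"x":0,"y":0,"z":-0.017,"turn":0},{"jaw":0.02,"x":0,"y":0,"z":-0.019,"turn":0},{"jaw":0.02,"x":0,"y":0,"z":-0.02,"turn":0},{"jaw":0.02,"x":0,"y":0,"z":-0.02,"turn":0},{"jaw":0.02,"x":0,"y":0,"z":-0.02,"turn":0}]'
python3 -m pendant '[{"jaw":0.02,"x":0,"y":0,"z":-0.002,"turn":0},{"jaw":0.02,"x":0,"y":0,"z":-0.004,"turn":0},{"jaw":0.02,"x":0,"y":0,"z":-0.006,"turn":0},{"jaw":0.02,"x":0,"y":0,"z":-0.009,"turn":0},{"jaw":0.02,"x":0,"y":0,"z":-0.012,"turn":0},{"jaw":0.02,"x":0,"y":0,"z":-0.014,"turn":0},{"jaw":0.02,"x":0,"y":0,"z":-0.0155,"turn":0},{"jaw":0.02,"x":0,"y":0,"z":-0.016,"turn":0},{"jaw":0.02,"x":0,"y":0,"z":-0.016,"turn":0},{"jaw":0.02,"x":0,"y":0,"z":-0.016,"turn":0}]'
python3 - <<'E'
from h import *
s=read_state();print(s['contact_force'],s['moment'],s['tcp_pos'])
p=grab_frame("side"); a=p["frame"][170:270,270:400]
c=np.array([[.4852,.0986,z] for z in(.126,.130,.138,.180)]); print((proj(p,c)-[270,170])*6)
cv2.imwrite("pics/c7.png",cv2.resize(a,None,fx=6,fy=6))
E
```

```text
t: 18.15
tcp_pos: [0.4851, 0.0986, 0.1637]
tcp_rot: [-0.0, 0.157, 0.988, -0.0]
contact_force: [-0.5, 0.5, -1.8]
grip_width: 0.255
grasp_force: 39.2
t: 19.4
tcp_pos: [0.485, 0.0986, 0.1798]
tcp_rot: [-0.0, 0.157, 0.988, -0.0]
contact_force: [0.2, 0.1, -2.6]
grip_width: 0.254
grasp_force: 39.2
[ 0.24451933  0.11068698 -2.6117597 ] [-0.01326257  0.05488428  0.02355769] [0.48503217 0.0986265  0.17975176]
[[354.23320671 251.58563903]
 [354.29882733 244.8619131 ]
 [354.43045841 231.3608728 ]
 [355.13008507 159.29377082]]
```

View pics/c7.png

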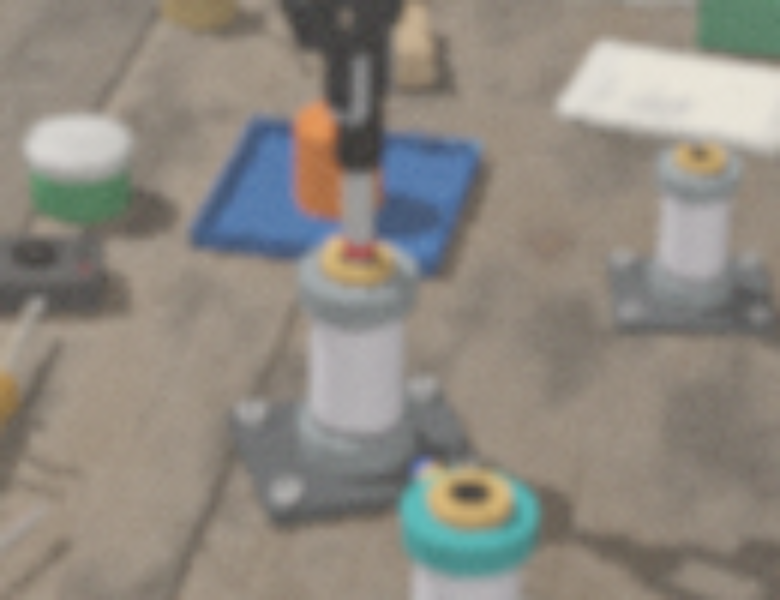

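The side view shows the red ring just above the collar at about (358,247) in the crop, with the cylinder upright where it was and the cap in the tray at (318,165). One numeric check, then I'll hand in.

Run:
```python
from h import *
p=grab_frame("side"); f=p["frame"].astype(int)
for r in range(196,218): print(r,f[r,327:332].mean(0).round().astype(int))
cam_=np.array(p["position"])[:2]-[.4852,.0986]; u=cam_/np.linalg.norm(cam_)
q=np.array([.4852,.0986])+.008*u; k=np.array([.4852,.0986])+.013*u
for z in(.126,.130,.138): print("front of rod",z,proj(p,[[*q,z]])[0].round(1))
print("knob bottom front",proj(p,[[*k,.180]])[0].round(1))
print(read_state()["joint_vel"].round(3))
```

```text
196 [60 62 64]
197 [62 66 71]
198 [ 90  96 104]
199 [124 130 138]
200 [143 148 155]
201 [145 151 158]
202 [147 152 158]
203 [145 150 157]
204 [145 150 157]
205 [145 149 156]
206 [146 149 153]
207 [150 149 149]
208 [151 149 150]
209 [145 146 158]
210 [126 133 168]
211 [ 94 102 169]
212 [ 86  95 160]
213 [101 119 153]
214 [108 152 177]
215 [110 167 195]
216 [106 154 181]
217 [125 148 165]
front of rod 0.126 [329.  213.3]
front of rod 0.13 [329.  212.1]
front of rod 0.138 [329.1 209.9]
knob bottom front [329.2 198.6]
[-0.001  0.     0.001 -0.     0.     0.   ]
```

```bash
python3 -c "
from rig import *
print(hand_in())"
```

```text
the job is handed in; nothing more can be done
None
```

The cap stands open side down in the blue tray, and the rod is held steady about 48 mm up with its red ring just clear of the collar; the cylinder stayed upright and in place, and the job is handed in at about 19.5 s (no verdict was returned).

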